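Secure the pucks and close the sample case

TASK

Close up the sample case for carrying: first push the upright white flap down over the resin pucks and press it until the red spring catch snaps over its edge and it stays down by itself; only then swing the lid over and push it fully shut. Do it all by pushing with the fingers: lift nothing, leave the pucks and tools lying in the case, do not shove the case about, and leave the things around it where they are.

Things in the scene. Friction and masses are not known exactly. Their poses are not given: they have to be found in the camera images.
- sample_case: Loose, heavy (3.5 kg) grey metal case, turned any way from -1.2 to 1.9 rad: tray 146 mm deep (its x) x 224 wide (its y) x 66 high, walls 5, black bar handle 26 mm out of the front. Origin: centre of its underside; x to its back (lid hinge), y to its left, z up ('case frame'). A divider at y = +34 mm parts the tool bay (left, floor z = 20) from the puck bay (right, y -90 to 31, foam top z = 30).
- retainer_flap (a joint): White flap, 112 mm (case x, -56 to 56) x 117 x 4 mm, felt below, hinged on the divider. 0 = flat over the pucks (upper face at case z = 55 mm, rigid stop), 1.57 = upright; starts at 1.4 to 1.65, swings down to the case's right (-y). A light spring lifts it again, to about 0.6 or more, unless the catch holds it; held, it reads under 0.02.
- flap_hinge (a point): Middle of the flap's hinge axis, which runs along the case's x: case frame (0, 34.5, 53) mm.
- flap_edge (a point): Middle of the flap's free edge, on its upper face (the face that looks to the case's left, +y, while it stands upright), 123.5 mm from the hinge axis and 2 mm off the plane through it.
- catch_nose (a point): Tip of the spring catch, a red wedge 26 mm wide at the inside of the right wall: case frame (0, -83, 57.5) mm, its top at z = 72.5. It reaches 6 mm over the edge of the flat flap. The edge pushes it aside over the last 20 mm of its way down (4 to 8 N on the flap); 5 mm before the stop it springs back and holds the flap.
- case_lid (a joint): Lid of the case, 146 x 224 mm and 24 mm deep, hinged along the back top edge. 0 = shut, 1.57 = standing upright; it starts open at 1.46 to 1.8 and stays wherever it is left (stiff hinge: about 2 to 6 N at its free edge moves it). The standing flap is in its way.
- lid_hinge (a point): Middle of the lid's hinge axis, which runs along the case's y: case frame (73, 0, 66) mm.
- lid_edge (a point): Middle of the lid's free edge, on its outer face, 146 mm from the hinge axis and 24 mm off the plane through it (the outer face lies on top when shut, at case z = 90 mm, and looks to the back while the lid stands open).
- specimen_2: Loose resin puck with a metal sample, red-brown, 31 mm across, 18 mm high, standing in a round well of the puck bay (well floor at case z = 18 mm, 12 mm deep). Origin at the centre of its underside.
- specimen_3: Loose resin puck with a metal sample, dark green, 40 mm across, 22 mm high, standing in a round well of the puck bay (well floor at case z = 18 mm, 12 mm deep). Origin at the centre of its underside.
- specimen_4: Loose resin puck with a metal sample, cream, 31 mm across, 24 mm high, standing in a round well of the puck bay (well floor at case z = 18 mm, 12 mm deep). Origin at the centre of its underside.
- specimen_6: Loose resin puck with a metal sample, dark blue, 40 mm across, 19 mm high, standing in a round well of the puck bay (well floor at case z = 18 mm, 12 mm deep). Origin at the centre of its underside.
- tweezers: Loose steel tweezers, 122 mm long, lying front to back in the tool bay. Origin at the centre of the underside.
- usb_stick: Loose black USB stick, 56 x 19 x 8 mm, lying in the tool bay. Origin at the centre of the underside.
- vial_brown: Bystander: brown vial with a black cap, 24 mm across, 54 mm high, upright on the surface in front of the microscope. Origin at the centre of its underside.
- vial_red: Bystander: white vial with a red cap, 24 mm across, 54 mm high, upright on the surface in front of the microscope. Origin at the centre of its underside.
- adapter_ring: Bystander: black ring, 62 mm across, 14 mm high, on the surface in front of the microscope. Origin at the centre of its underside.
- mouse: Bystander: black computer mouse, 112 x 57 x 33 mm, on the surface behind the case. Origin at the centre of its underside.
Mind the look-alikes: they are no part of the job. Several things have the shape of the specimen_6; the one meant has the colours described above.

How it is judged (in metres and radians):
On the way, in this order (a step that is already met when the one before it is completed fails the run):
1. The flap lies flat, held down by the catch with the fingers off it, while the lid is still open (value of joint retainer_flap below 0.04 rad and contact force between the fingers and sample_case below 0.3 N and value of joint case_lid above 1 rad), for 0.3 s.
2. The lid is fully shut over the flap (value of joint case_lid below 0.03 rad and value of joint retainer_flap below 0.04 rad), for 0.2 s.
At the end, for the whole second after the job is handed in: Flap down under its catch (within 0.04 rad), lid shut (within 0.03 rad), pucks within 6 mm of their well floors, tweezers and USB stick within 14 mm of the tool bay floor, case flat, at rest and within 12 mm of its start, vials, ring and mouse within 20 mm of theirs (all of step 2 and velocity of joint case_lid below 0.05 rad/s and linear speed of sample_case below 0.02 m/s and distance of sample_case from where it was at the start of the episode below 0.012 m and angle between sample_case's own z axis and vertical below 0.03 rad and z of each of specimen_2, specimen_3, specimen_4, specimen_6 in the frame of sample_case below 0.024 m and z of each of tweezers, usb_stick in the frame of sample_case below 0.034 m and distance of each of vial_brown, vial_red, adapter_ring, mouse from where it was at the start of the episode below 0.02 m); the robot touches nothing.
It fails at once if A puck is lifted more than 15 mm off the floor of its well (z of any of specimen_2, specimen_3, specimen_4, specimen_6 in the frame of sample_case above 0.033 m).
It fails at once if The tweezers or the USB stick are lifted more than 30 mm off the floor of the tool bay (z of any of tweezers, usb_stick in the frame of sample_case above 0.05 m).
It fails at once if The case is lifted by more than 10 mm, tipped by more than 0.1 rad or shoved by more than 15 mm (height (world z) of sample_case above 0.01 m or angle between sample_case's own z axis and vertical above 0.1 rad or distance of sample_case from where it was at the start of the episode above 0.015 m).
It fails at once if A vial, the ring or the mouse is moved by more than 20 mm (distance of any of vial_brown, vial_red, adapter_ring, mouse from where it was at the start of the episode above 0.02 m).
It fails at once if The lid is swung past half way before the flap is down (value of joint case_lid below 0.8 rad and value of joint retainer_flap above 0.3 rad).
It also fails if it takes over 54 s, if anything falls off the work surface, if the arm or the gripper's body presses on something with over 40 N, if the wrist force passes 120 N, or if a joint passes its speed limit or range.

ROBOT

A 7-joint arm with a two-finger parallel gripper is mounted at the origin on a cart in front of the work surface, level with it; the furniture and walls round the work are solid. World frame = base frame: x ahead of the robot, y to its left, z up, the work surface at z = 0. Lengths are in mm, angles in rad, forces in N, time in s.
With the tool pointing down it reaches from about 400 to 850 mm from the base axis. Payload 4.5 kg.
Tool frame: the origin (TCP) lies on the centre line of the jaws, within the pads' length; the fingertips stand 11 mm ahead of it and the grasp point (between the pads) lies 8 mm behind it; z points along the fingers, y is the line along which they close (so a half turn about z gives the same grasp; the last joint's range is limited). The gripper opens to 85 mm and grips with 20 to 120 N. Pads are 22 mm wide; open, the fingers measure 114 mm over their backs; the gripper's body (76 mm by 85 mm) begins 54 mm behind the grasp point. The pads swing forward as they close: fully open they stand 13 mm farther back than shut.
Start: joints at [1.194, 0.689, -0.195, 1.565, 0.157, 0.902, -0.215], TCP at [249.62, -573.012, 242.317] pointing down, gripper open.
Joint ranges: [-3.01, 3.01], [-0.46, 2.08], [-1.47, 1.51], [0.13, 2.56], [-1, 4.14], [0.04, 2.09], [-2.66, 2.66]. Speed limits (rad/s): [2.57, 2.57, 3.14, 3.14, 3.14, 3.14, 3.14].

INTERFACE

Orientations are given as [roll, pitch, yaw] about the fixed x, y, z axes, in that order (R = Rz(yaw) Ry(pitch) Rx(roll)).
In Python, from station import state, vision, order gives the robot as it stands.
- The arm moves only by the shell command python3 -m pendant 'ROWS'. ROWS is a JSON object of lists of equal length, an entry for each row: "linear": the shift along the tool's x, y, z scaled (see below), a list of three; "roll": the turn about the tool's z scaled (see below); "fingers": the opening, from -1 (shut) to 1 (fully open). A call has 1 to 10 rows; each row shifts and turns the commanded pose from where the row before left it, along the tool's axes as they then stand; what a row does not reach is not made up. The controller multiplies each number of a shift by 40 mm and each number of a turn by pi rad. A row lasts 1/8 s, in which the tool goes at most 62.5 mm and 10.7 degrees, less where a joint would pass 70% of its speed; a pose out of reach is approached as far as the arm can. A call with a number of a shift or a turn outside -1 to 1 is refused whole. A call with a gripper value outside its range is refused whole. The fingers move at their own pace and stop on an object; the grip force is fixed at half the most. Time passes only in rows, so rows that do not move let the fingers close. It gives the time, the measured TCP pose, the force, the opening and the grip force at its end, in the units of the state.
- state(): the state, without advancing time (a new reading comes with each control period).
- vision.grab_frame(name): name is "scene" or "top" or "wrist"; returns a dict with "frame" (420x560x3 uint8, red, green, blue), "range_z" (420x560 float32, mm along the optical axis (not along the pixel's ray), 0 where there is no reading), "intrinsics" (3x3 intrinsics, pixels), "camera_from_world" (4x4, takes a point from world to camera coordinates); the wrist camera has in their place "hand_eye" (4x4, takes a point from camera to tool coordinates, whose origin is the TCP and whose axes are the flange's). Camera axes: x right, y down, z forward; pixel columns grow to the right and rows downward; lengths in mm; the calibration is good to about 2 mm. The wrist camera is an equidistant fisheye: a pixel r from the principal point sees the ray r / f radians off the axis. A picture is of the moment at which its call begins: read the wrist's pose just before it.
- order.close_job(): hands the job in; it is judged then, once.
The state is a dict: "clock": time; "qpos": joint angles; "qvel": joint speeds; "joint_torque": joint torques, N m; "eef_pos": TCP position; "tcp_rot": TCP orientation; "force": force on the tool from outside, world axes, zero at the start; "wrist_torque": the same for the moment, N m; "opening": finger opening in mm; "finger_force": force on a finger pad.
Only numpy, scipy, OpenCV 4.12 (cv2) and the standard library are available. Lean on these libraries where they do the work, as an engineer would, in place of code of your own. Each camera call takes 0.05 s, during which the arm holds its last target. There are 200 camera calls.

## Working session

There is one attempt and no reset: what is moved stays moved. The work goes in short steps, Python scripts to look and compute and a shell command to move; the robot and the scene stay as the last step left them, time stands still between calls to the robot, and variables do not carry over. Pictures are saved under pics/ and viewed, at most 10 in all, crops included, and the job is handed in when it is done.

```bash
mkdir -p pics; cat > h.py <<'E'
import numpy as np,cv2
from station import state,vision,order
def grab(n):
    f=vision.grab_frame(n); return f
def pts(f):
    K=np.array(f["intrinsics"]);z=f["range_z"];h,w=z.shape
    u,v=np.meshgrid(np.arange(w),np.arange(h))
    c=np.stack([(u-K[0,2])/K[0,0]*z,(v-K[1,2])/K[1,1]*z,z],-1)
    T=np.linalg.inv(np.array(f["camera_from_world"]))
    p=c@T[:3,:3].T+T[:3,3]; p[z==0]=np.nan; return p
E
python3 - <<'E'
from h import *
print(state())
a=grab("scene");b=grab("top")
for n,f in(("scene",a),("top",b)):
    cv2.imwrite(f"pics/{n}0.png",f["frame"][:,:,::-1]); np.save(n+"_p.npy",pts(f)); np.save(n+"_f.npy",f["frame"])
    print(n,np.linalg.inv(f["camera_from_world"]).round(2).tolist(),f["intrinsics"])
E
```

```text
{'clock': 0.0, 'qpos': array([ 1.19381067,  0.69001969, -0.1944994 ,  1.56637806,  0.15732145,
        0.90247773, -0.21510485]), 'qvel': array([-0.00100213, -0.00158021,  0.00061756,  0.00042758,  0.00049649,
        0.00049631,  0.00026636]), 'joint_torque': array([ 8.60150249e-04, -5.39605308e+01, -1.26594856e+00, -1.58545446e+01,
        9.10504052e-03,  9.49592708e-03, -5.04640502e-05]), 'eef_pos': array([ 249.26755905, -572.44075068,  241.45230998]), 'tcp_rot': array([-3.13970976e+00,  1.57836306e-04,  4.10871599e-01]), 'force': array([0.24859268, 0.35141625, 0.13638391]), 'wrist_torque': array([ 0.00598114, -0.02194646, -0.02228581]), 'finger_force': 0.0, 'opening': 85.48843985859111}
scene [[-0.88, -0.33, 0.34, 163.76], [-0.48, 0.6, -0.64, 847.29], [0.01, -0.73, -0.68, 813.31], [0.0, 0.0, 0.0, 1.0]] [[439.36507945   0.         274.72772776]
 [  0.         439.36507945 207.03708606]
 [  0.           0.           1.        ]]
top [[0.01, -0.99, 0.1, 433.58], [-1.0, -0.01, -0.0, 120.73], [0.0, -0.1, -0.99, 1100.58], [0.0, 0.0, 0.0, 1.0]] [[412.63584024   0.         278.86460534]
 [  0.         412.63584024 219.55444739]
 [  0.           0.           1.        ]]
```

View pics/scene0.png

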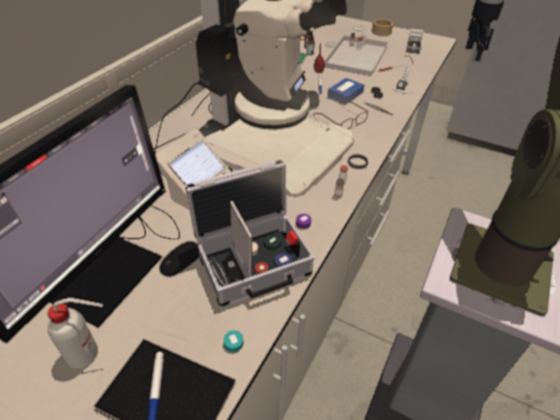

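View pics/top0.png

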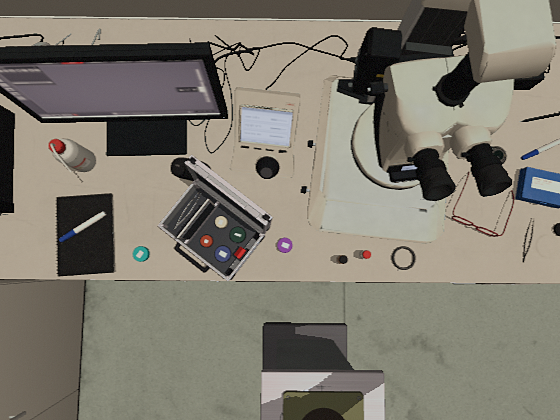

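```bash
python3 - <<'E'
from h import *
p=np.load("top_p.npy");f=np.load("top_f.npy")
c=f[150:285,140:280];cv2.imwrite("pics/crop.png",cv2.resize(c,None,fx=5,fy=4.4,interpolation=cv2.INTER_CUBIC)[:,:,::-1])
for n in("top","scene"):
    q=np.load(n+"_p.npy").reshape(-1,3);ff=np.load(n+"_f.npy").reshape(-1,3).astype(int)
    m=(q[:,0]>380)&(q[:,0]<720)&(q[:,1]>100)&(q[:,1]<450)
    q=q[m];ff=ff[m]
    s=q[(q[:,2]>61)&(q[:,2]<69)]
    print(n,len(s),cv2.minAreaRect(s[:,:2].astype(np.float32)))
    # occupancy map
    img=np.zeros((330,340,3),np.uint8)
    for lo,hi,ch in((61,69,1),(90,240,0),(15,58,2)):
        t=q[(q[:,2]>lo)&(q[:,2]<hi)]
        img[(720-t[:,0]).astype(int).clip(0,329),(450-t[:,1]).astype(int).clip(0,339),ch]=255
    cv2.imwrite(f"pics/map_{n}.png",img)
    r=(ff[:,0]>140)&(ff[:,1]<60)&(ff[:,2]<60)&(q[:,2]>40);print("red",r.sum(),q[r].mean(0),q[r].max(0))
a=cv2.imread("pics/map_top.png");b=cv2.imread("pics/map_scene.png")
cv2.imwrite("pics/maps.png",np.hstack([a,b]))
E
```

```text
top 1038 ((588.458984375, 230.69129943847656), (226.84310913085938, 342.7337951660156), 52.66304016113281)
red 38 [453.53110691 211.79361941  71.82913282] [465.51400431 226.6119428   77.40813499]
scene 1080 ((516.8579711914062, 283.86932373046875), (227.06329345703125, 166.16900634765625), 52.598411560058594)
red 70 [455.59563306 214.73514472  68.96058075] [467.00372448 226.4774826   75.07028105]
```

View pics/crop.png

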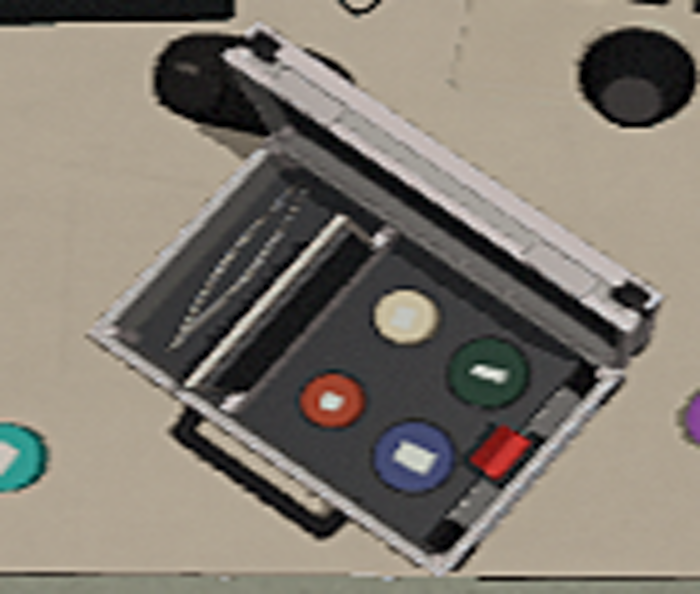

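View pics/maps.png

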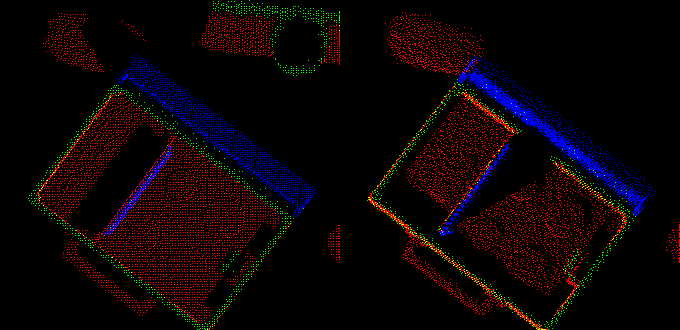

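```bash
python3 - <<'E'
from h import *
for n in("top","scene"):
    q=np.load(n+"_p.npy").reshape(-1,3)
    m=(q[:,0]>340)&(q[:,0]<700)&(q[:,1]>130)&(q[:,1]<440); q=q[m]
    s=q[(q[:,2]>62)&(q[:,2]<69)][:,:2]
    c0=np.array([516,284.])
    yaw=-0.653
    for it in range(2):
        X=np.array([np.cos(yaw),np.sin(yaw)]);Y=np.array([-X[1],X[0]])
        a=(s-c0)@X;b=(s-c0)@Y
        k=(abs(b)<95)&(a<-55)&(a>-95); 
        t=np.median(a[k]); k&=abs(a-t)<5
        sl=np.polyfit(b[k],a[k],1); 
        yaw-=sl[0]*1.0
    fr=np.median(a[k]); k2=(abs(a)<60)
    bb=b[k2]; L=np.median(bb[(bb>95)&(bb<125)]);R=np.median(bb[(bb<-95)&(bb>-125)])
    print(n,"yaw",yaw,"front",fr,"L,R",L,R,k.sum())
    cen=c0+X*(fr+70.5)+Y*(L+R)/2; print("centre",cen)
    r=np.c_[(q[:,:2]-cen)@X,(q[:,:2]-cen)@Y,q[:,2]]
    k=(abs(r[:,0])<50)&(abs(r[:,1]-34)<30)&(r[:,2]>80)
    fl=r[k]; 
    A=np.polyfit(fl[:,2],fl[:,1],1);print("flap zmax",np.percentile(fl[:,2],98),"tilt slope",A,"y at top",fl[fl[:,2]>165].mean(0), "x",fl[:,0].min(),fl[:,0].max())
    k=(r[:,0]>50)&(abs(r[:,1])<100)&(r[:,2]>90)&(r[:,0]<150);l=r[k]
    print("lid",np.percentile(l[:,2],98),np.polyfit(l[:,2],l[:,0],1),l[l[:,2]>190].mean(0),l[l[:,2]>190].min(0),l[l[:,2]>190].max(0))
E
```

```text
top yaw -0.6485186360128525 front -77.94213278203249 L,R 110.63677083590493 -108.5207369776956 163
centre [510.70784921 289.33834059]
flap zmax 178.61921427952097 tilt slope [1.70853198e-02 2.45330001e+01] y at top [ -1.72312326  28.60322578 173.28836237] x -49.92850161568404 49.82876663877728
lid 216.72504235639303 [ 0.1430988  66.55095611] [ 97.28976744  -0.88195837 212.35762247] [ 84.88310804 -99.77118946 206.12448429] [110.45452343  99.886977   219.57812651]
scene yaw -0.6501260182331663 front -78.24878933804695 L,R 110.69022999578769 -108.65551881538477 271
centre [510.4512246  289.50362064]
flap zmax 177.06790819873154 tilt slope [-0.04701823 38.46797786] y at top [ -2.47226298  30.23943406 173.34498425] x -49.91514989356183 49.9162811293507
lid 214.30844248611416 [ 0.08647722 77.21562027] [ 95.07757964   3.27433654 207.29652013] [ 83.89175272 -99.46462387 190.08099006] [112.74030166  99.68728325 217.0935158 ]
```

The crop shows the case turned to yaw ≈ -0.65, with the tweezers at px (240,260), the flap edge-on at (270,300), the pucks at its right and the red catch at (500,452). The maps confirm the rim and the lid strip behind it. The only lone puck-like items are the teal and purple ones outside the case, and neither is involved. I'll shut the fingers, rise and align with the case: tool x = case +y, tool y = case +x.

```bash
python3 -m pendant '{"linear":[[0,0,-0.6],[0,0,-0.6],[0,0,-0.6],[0,0,0]],"roll":[-0.054,-0.054,-0.054,0],"fingers":[-1,-1,-1,-1]}'
cat >> h.py <<'E'
C=np.array([510.6,289.4]);YAW=-0.65
X=np.array([np.cos(YAW),np.sin(YAW)]);Y=np.array([-X[1],X[0]])
def tc():
    s=state();d=s["eef_pos"][:2]-C
    print("t",round(s["clock"],2),"case x,y,TCPz",(d@X).round(1),(d@Y).round(1),s["eef_pos"][2].round(1),"rot",s["tcp_rot"].round(3),"F",s["force"].round(1),"open",round(s["opening"],1))
E
python3 -c "
from h import *
tc()"
```

```text
clock: 0.6
eef_pos: [250.0, -573.8, 315.7]
tcp_rot: [3.138, 0.001, 0.919]
force: [-0.1, -0.1, 0.2]
opening: 12.1
finger_force: 0.0
t 0.6 case x,y,TCPz 315.0 -844.8 315.7 rot [3.138e+00 1.000e-03 9.190e-01] F [-0.1 -0.1  0.2] open 12.1
```

```bash
python3 -m pendant '{"linear":[[0.95,-0.33,0],[0.95,-0.33,0],[0.95,-0.33,0],[0.95,-0.33,0],[0.95,-0.33,0],[0.95,-0.33,0],[0.95,-0.33,0],[0.95,-0.33,0],[0.95,-0.33,0],[0.95,-0.33,0]],"roll":[0,0,0,0,0,0,0,0,0,0],"fingers":[-1,-1,-1,-1,-1,-1,-1,-1,-1,-1]}'
python3 -c "
from h import *
tc()"
```

```text
clock: 1.85
eef_pos: [374.4, -189.3, 313.4]
tcp_rot: [-3.14, 0.0, 0.917]
force: [0.6, -0.0, -0.1]
opening: 0.2
finger_force: 0.0
t 1.85 case x,y,TCPz 181.3 -463.5 313.4 rot [-3.14   0.     0.917] F [ 0.6 -0.  -0.1] open 0.2
```

```bash
python3 -m pendant '{"linear":[[0.95,-0.32,0],[0.95,-0.32,0],[0.95,-0.32,0],[0.95,-0.32,0],[0.95,-0.32,0],[0.95,-0.32,0],[0.95,-0.32,0],[0.95,-0.32,0],[0.95,-0.32,0],[0.95,-0.32,0]],"roll":[0,0,0,0,0,0,0,0,0,0],"fingers":[-1,-1,-1,-1,-1,-1,-1,-1,-1,-1]}'
python3 -m pendant '{"linear":[[0.95,-0.32,0],[0.95,-0.32,0],[0.95,-0.32,0],[0.4,-0.1,0],[0,0,0]],"roll":[0,0,0,0,0],"fingers":[-1,-1,-1,-1,-1]}'
python3 -c "
from h import *
tc()"
```

```text
clock: 3.1
eef_pos: [503.0, 189.9, 312.9]
tcp_rot: [-3.141, 0.002, 0.917]
force: [0.2, -0.4, 0.2]
opening: -0.2
finger_force: 0.0
clock: 3.72
eef_pos: [547.6, 319.2, 312.5]
tcp_rot: [-3.14, 0.002, 0.92]
force: [-0.2, 0.5, 0.1]
opening: -0.1
finger_force: 0.0
t 3.73 case x,y,TCPz 11.4 46.1 312.5 rot [-3.14e+00  2.00e-03  9.20e-01] F [-0.2  0.5  0.1] open -0.1
```

```bash
python3 -m pendant '{"linear":[[0.6,-0.25,0],[0,0,0.94],[0,0,0.94],[0,0,0.94],[0,0,0.94],[0,0,0],[0,0,0]],"roll":[0,0,0,0,0,0,0],"fingers":[-1,-1,-1,-1,-1,-1,-1]}'
python3 - <<'E'
from h import *
tc();f=grab("scene");cv2.imwrite("pics/s1.png",cv2.resize(f["frame"][140:320,140:380],None,fx=3,fy=3)[:,:,::-1])
E
```

```text
clock: 4.6
eef_pos: [555.6, 343.1, 165.1]
tcp_rot: [3.141, -0.001, 0.918]
force: [1.0, 0.8, 0.1]
opening: -0.2
finger_force: 0.0
t 4.6 case x,y,TCPz 3.4 70.0 165.1 rot [ 3.141e+00 -1.000e-03  9.180e-01] F [1.  0.8 0.1] open -0.2
```

View pics/s1.png

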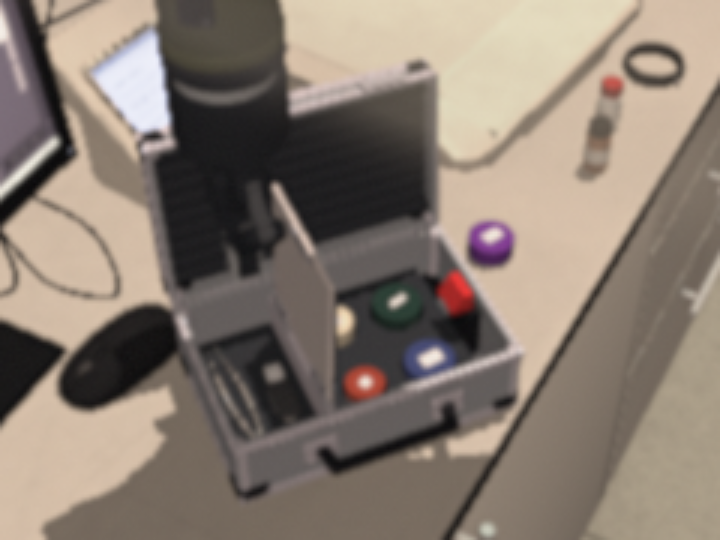

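The fingers (px 245,240) stand left of the flap in the tool bay, clear of the lid. Sweeping the flap down.

```bash
python3 -m pendant '{"linear":[[-0.67,0,0.15],[-0.38,0,0.07],[-0.38,0,0.07],[-0.31,0,0.16],[-0.31,0,0.16],[-0.25,0,0.26],[-0.25,0,0.26],[0,0,0]],"roll":[0,0,0,0,0,0,0,0],"fingers":[-1,-1,-1,-1,-1,-1,-1,-1]}'
python3 -c "
from h import *
tc()"
```

```text
clock: 5.65
eef_pos: [493.8, 262.1, 119.9]
tcp_rot: [3.14, -0.001, 0.919]
force: [0.7, 0.7, 1.1]
opening: 0.1
finger_force: 0.2
t 5.65 case x,y,TCPz 3.2 -31.9 119.9 rot [ 3.14e+00 -1.00e-03  9.19e-01] F [0.7 0.7 1.1] open 0.1
```

```bash
python3 -m pendant '{"linear":[[-0.17,0,0.32],[-0.17,0,0.32],[-0.1,0,0.24],[-0.02,0,0.24],[0,0,0.23],[0,0,0.12],[0,0,0]],"roll":[0,0,0,0,0,0,0],"fingers":[-1,-1,-1,-1,-1,-1,-1]}'
python3 -c "
from h import *
tc()"
```

```text
clock: 6.52
eef_pos: [482.8, 247.7, 64.8]
tcp_rot: [3.138, -0.002, 0.92]
force: [-8.3, -5.6, 50.1]
opening: -0.4
finger_force: 25.1
t 6.53 case x,y,TCPz 3.1 -50.0 64.8 rot [ 3.138e+00 -2.000e-03  9.200e-01] F [-8.3 -5.6 50.1] open -0.4
```

```bash
python3 -m pendant '{"linear":[[0,0,-0.2],[0,0,-0.9],[0,0,-0.95],[0,0,-0.95],[0,0,-0.95],[0,0,-0.95],[0,0,-0.95],[0,0,-0.95],[0,0,0]],"roll":[0,0,0,0,0,0,0,0,0],"fingers":[-1,-1,-1,-1,-1,-1,-1,-1,-1]}'
python3 - <<'E'
from h import *
tc();f=grab("scene");cv2.imwrite("pics/s2.png",cv2.resize(f["frame"][140:320,140:380],None,fx=3,fy=3)[:,:,::-1])
p=pts(f).reshape(-1,3)
r=np.c_[(p[:,:2]-C)@X,(p[:,:2]-C)@Y,p[:,2]]
for y0 in(-75,-50,-20,10):
    k=(abs(r[:,0])<45)&(abs(r[:,1]-y0)<8)&(r[:,2]<160)&(r[:,2]>5);print(y0,k.sum(),np.median(r[k,2]))
q=np.load("scene_p.npy").reshape(-1,3);print("rim now/before",[np.median(a[(a[:,0]>380)&(a[:,0]<500)&(a[:,1]>200)&(a[:,1]<420)&(a[:,2]>62)&(a[:,2]<69)],0) for a in(p,q)])
E
```

```text
clock: 7.65
eef_pos: [483.0, 248.6, 334.2]
tcp_rot: [3.14, -0.005, 0.919]
force: [0.2, 0.3, 0.1]
opening: 0.2
finger_force: 0.0
t 7.65 case x,y,TCPz 2.8 -49.2 334.2 rot [ 3.14  -0.005  0.919] F [0.2 0.3 0.1] open 0.2
-75 201 56.57208342199715
-50 208 56.058384222271116
-20 216 55.70396985038798
10 219 55.523556588832776
rim now/before [array([439.98982358, 286.85915027,  65.36585785]), array([440.80654136, 291.11450779,  65.47079002])]
```

View pics/s2.png

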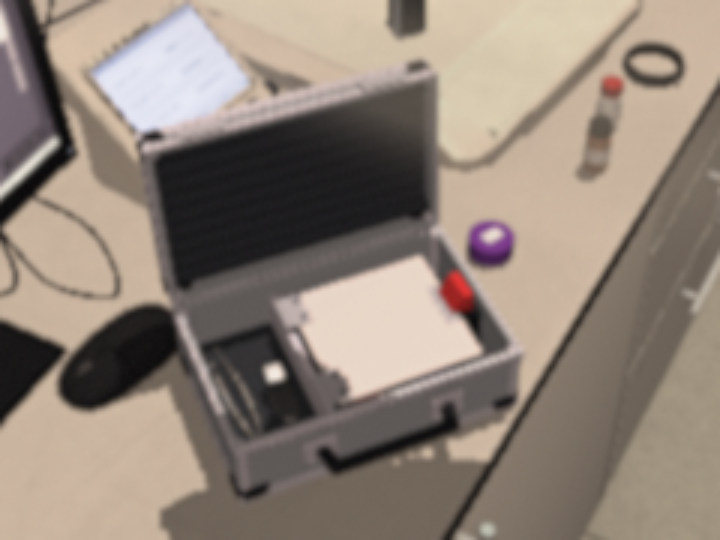

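Flap flat (z ≈ 56) and held under the red catch (px 458,290), with the lid open and the case unmoved. Checking the free space behind the lid.

```bash
python3 - <<'E'
from h import *
for n in("top","scene"):
    q=np.load(n+"_p.npy").reshape(-1,3);r=np.c_[(q[:,:2]-C)@X,(q[:,:2]-C)@Y,q[:,2]]
    d=np.hypot(r[:,0]-140,r[:,1]); 
    for lo in (100,150,225):
        k=(r[:,2]>lo)&(r[:,0]>115)&(r[:,2]<900);i=np.argmin(np.where(k,d,9e9));print(n,lo,r[i].round(),d[i].round())
E
python3 -m pendant '{"linear":[[0.2,0.57,0],[0.2,0.57,0],[0.2,0.57,0],[0.2,0.57,0],[0.2,0.57,0],[0.2,0.57,0],[0,0,0]],"roll":[0,0,0,0,0,0,0],"fingers":[-1,-1,-1,-1,-1,-1,-1]}'
python3 -c "
from h import *
tc()"
```

```text
top 100 [245.  57. 101.] 120.0
top 150 [274. 114. 151.] 176.0
top 225 [253. 145. 226.] 184.0
scene 100 [247.  63. 100.] 124.0
scene 150 [286.  99. 151.] 176.0
scene 225 [253. 145. 227.] 184.0
clock: 8.57
eef_pos: [620.4, 201.0, 329.1]
tcp_rot: [-3.141, 0.004, 0.917]
force: [0.1, 0.8, 0.1]
opening: -0.2
finger_force: 0.0
t 8.57 case x,y,TCPz 141.0 -3.9 329.1 rot [-3.141  0.004  0.917] F [0.1 0.8 0.1] open -0.2
```

```bash
python3 -m pendant '{"linear":[[0,0,0.78],[0,0,0.78],[0,0,0.78],[0,0,0.78],[0,0,0]],"roll":[0,0,0,0,0],"fingers":[-1,-1,-1,-1,-1]}'
python3 -c "
from h import *
tc()"
python3 -m pendant '{"linear":[[0,-0.52,0],[0,-0.38,-0.05],[0,-0.38,-0.05],[0,-0.33,0.03],[0,-0.33,0.03],[0,0,0]],"roll":[0,0,0,0,0,0],"fingers":[-1,-1,-1,-1,-1,-1]}'
python3 -c "
from h import *
tc()"
```

```text
clock: 9.2
eef_pos: [616.7, 202.3, 203.9]
tcp_rot: [-3.137, 0.007, 0.921]
force: [0.1, -0.5, -0.2]
opening: -0.0
finger_force: 0.0
t 9.2 case x,y,TCPz 137.2 -5.2 203.9 rot [-3.137  0.007  0.921] F [ 0.1 -0.5 -0.2] open -0.0
clock: 9.95
eef_pos: [556.5, 251.8, 208.7]
tcp_rot: [-3.14, -0.0, 0.922]
force: [-0.1, -0.1, 0.6]
opening: -0.1
finger_force: 0.0
t 9.95 case x,y,TCPz 59.3 -2.1 208.7 rot [-3.14  -0.     0.922] F [-0.1 -0.1  0.6] open -0.1
```

```bash
python3 - <<'E'
from h import *
f=grab("scene");cv2.imwrite("pics/s3.png",cv2.resize(f["frame"][140:320,140:380],None,fx=3,fy=3)[:,:,::-1])
E
```

```text
(no output)
```

View pics/s3.png

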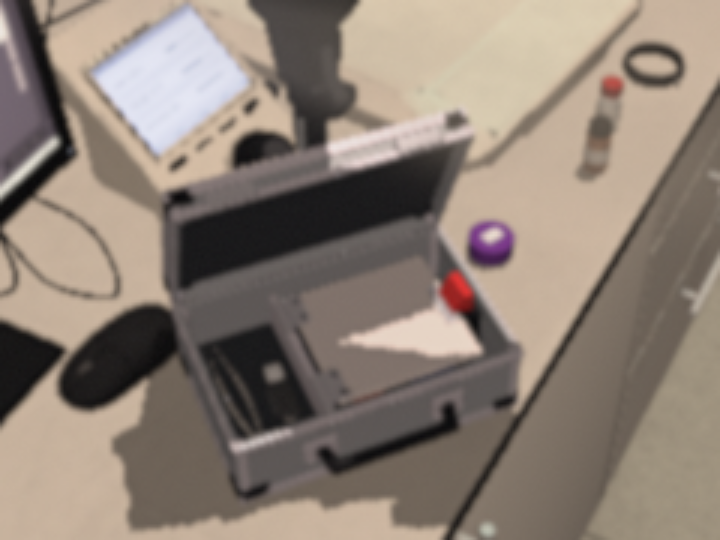

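The lid is swinging, pushed by the fingers behind it (px 310,130), and the case hasn't moved. Continuing the arc.

```bash
python3 -m pendant '{"linear":[[0,-0.26,0.13],[0,-0.26,0.13],[0,-0.29,0.16],[0,-0.29,0.16],[0,-0.25,0.2],[0,-0.25,0.2],[0,-0.2,0.25],[0,-0.2,0.25],[0,0,0]],"roll":[0,0,0,0,0,0,0,0,0],"fingers":[-1,-1,-1,-1,-1,-1,-1,-1,-1]}'
python3 -c "
from h import *
tc()"
```

```text
clock: 11.12
eef_pos: [493.1, 298.2, 148.1]
tcp_rot: [-3.141, 0.003, 0.921]
force: [0.6, 0.3, -0.1]
opening: -0.2
finger_force: 0.0
t 11.12 case x,y,TCPz -19.2 -3.6 148.1 rot [-3.141e+00  3.000e-03  9.210e-01] F [ 0.6  0.3 -0.1] open -0.2
```

```bash
python3 -m pendant '{"linear":[[0,-0.17,0.28],[0,-0.17,0.28],[0,-0.06,0.21],[0,-0.06,0.21],[0,-0.06,0.2],[0,0,0.08],[0,0,0],[0,0,0]],"roll":[0,0,0,0,0,0,0,0],"fingers":[-1,-1,-1,-1,-1,-1,-1,-1]}'
python3 -c "
from h import *
tc()"
```

```text
clock: 12.12
eef_pos: [477.5, 311.2, 100.9]
tcp_rot: [3.141, -0.0, 0.92]
force: [-5.5, -3.1, 19.1]
opening: -0.1
finger_force: 9.7
t 12.12 case x,y,TCPz -39.6 -2.6 100.9 rot [ 3.141 -0.     0.92 ] F [-5.5 -3.1 19.1] open -0.1
```

```bash
python3 -m pendant '{"linear":[[0,0,0.05],[0,0,0],[0,0,-0.2],[0,0,-0.9],[0,0,-0.95],[0,0,-0.95],[0,0,-0.95],[0,0,-0.95],[0,0,0],[0,0,0]],"roll":[0,0,0,0,0,0,0,0,0,0],"fingers":[-1,-1,-1,-1,-1,-1,-1,-1,-1,-1]}'
python3 - <<'E'
from h import *
tc();f=grab("scene");cv2.imwrite("pics/s4.png",cv2.resize(f["frame"][140:320,140:380],None,fx=3,fy=3)[:,:,::-1])
p=pts(f).reshape(-1,3)
r=np.c_[(p[:,:2]-C)@X,(p[:,:2]-C)@Y,p[:,2]]
for x0 in(-65,-40,0,40,65):
    k=(abs(r[:,1])<100)&(abs(r[:,0]-x0)<5)&(r[:,2]<150)&(r[:,2]>70);print(x0,k.sum(),np.median(r[k,2]))
k=(r[:,2]>80)&(r[:,2]<96)&(abs(r[:,0])<110)&(abs(r[:,1])<140);print(np.percentile(r[k],[1,99],axis=0))
E
```

```text
clock: 13.38
eef_pos: [477.8, 310.3, 292.1]
tcp_rot: [3.141, 0.002, 0.919]
force: [-0.2, 0.5, 0.5]
opening: 0.3
finger_force: 0.0
t 13.38 case x,y,TCPz -38.7 -3.2 292.1 rot [3.141e+00 2.000e-03 9.190e-01] F [-0.2  0.5  0.5] open 0.3
-65 372 90.04864595877683
-40 329 90.13661902082572
0 302 90.34995901074649
40 275 90.1561715341985
65 267 90.45446252054523
[[ -73.15360362 -110.90089346   82.0619865 ]
 [  74.05968137  111.9439689    93.47891316]]
```

View pics/s4.png

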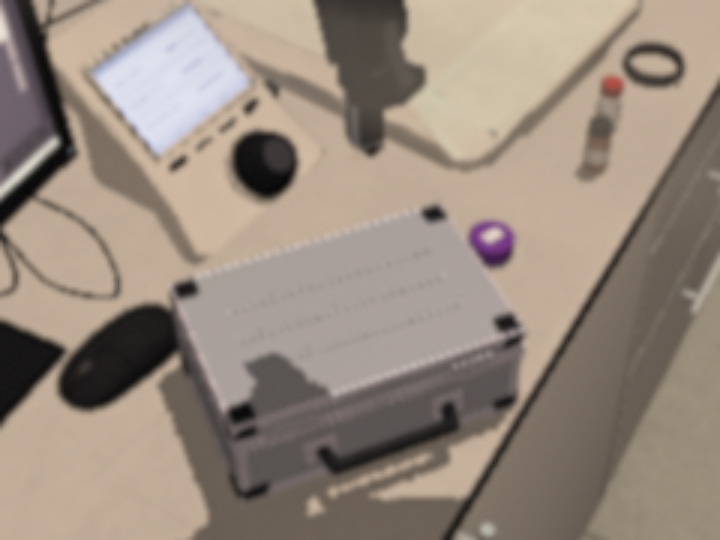

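The lid lies flat at z = 90 across its whole depth, the case and bystanders are in place, and the hand is clear. Handing in.

```bash
python3 -c "
from station import order
print(order.close_job())"
```

```text
the job is handed in; nothing more can be done
None
```

The job is handed in: the flap was pressed flat and stayed down under its catch, then the lid was pushed fully shut (upper face at z = 90 mm), with no visible shift of the case or the things around it; the hand-in gave no verdict.

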